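# Open the window intercom with its nested knobs

## Robot

A 6-joint arm with a two-finger parallel gripper is mounted at the origin on a cart in front of the work surface, level with it; the furniture and walls round the work are solid. World frame = base frame: x ahead of the robot, y to its left, z up, the work surface at z = 0. Lengths are in m, angles in rad, forces in N, time in s.
With the tool pointing down it reaches from about 0.275 to 0.775 m from the base axis. Payload 14.6 kg.
Tool frame: the origin (TCP) lies between the finger pads; the fingertips stand 8 mm ahead of it and the grasp point (between the pads) lies 11 mm behind it; z points along the fingers, y is the direction in which the jaws open and shut (so a half turn about z gives the same grasp; the last joint's range is limited). The gripper opens to 85 mm and grips with 20 to 120 N. Pads are 22 mm wide; open, the fingers measure 114 mm over their backs; the gripper's body (76 mm by 85 mm) begins 54 mm behind the grasp point. The pads swing forward as they close: fully open they stand 13 mm farther back than shut.
Start: joints at [-1.48, 0.263, -0.048, 1.259, 0, 1.415], TCP at [0.128, -0.509, 0.239] pointing down, gripper open.
Joint ranges: [-2.65, 2.65], [-0.89, 1.7], [-1.18, 1.37], [-2.13, 2.11], [-1.35, 1.29], [-3.14, 3.14]. Speed limits (rad/s): [1.89, 1.89, 2.57, 2.79, 3.14, 3.14].

## Interface

Orientations are given as [roll, pitch, yaw] about the fixed x, y, z axes, in that order (R = Rz(yaw) Ry(pitch) Rx(roll)).
In Python, from cell import * gives the robot as it stands.
- The arm moves only by the tool step_arm, never from a script. Its argument "steps" is text: rows parted by semicolons, each of 6 numbers parted by spaces: the shift along the tool's x, y, z in m, then the turn, a rotation vector about the tool's x, y, z in degrees. A call has 1 to 5 rows; each row shifts and turns the pose as measured when the row begins, along the tool's axes as they then stand; what a row does not reach is not made up. A row lasts 1/12 s, in which the tool goes at most 41.7 mm and 7.16 degrees, less where a joint would pass 70% of its speed; a pose out of reach is approached as far as the arm can. A call is refused whole if a number of a shift passes 0.0417 or a number of a turn 7.16, either way. A call with a gripper value outside its range is refused whole. "jaw" is the gripper command: -1 is shut, 1 is fully open, values between are in proportion, set as the call begins (left out, the last holds). The fingers move at their own pace and stop on an object; "grip_force" is the grip in N (left out, the last holds). Time passes only in rows, so rows that do not move let the fingers close. It gives the time, the measured TCP pose, the force and the opening at its end, in the units of the state.
- sense(): the state, without advancing time (a new reading comes with each control period).
- get_image(name): name is "scene" or "top" or "wrist"; returns a dict with "color" (480x640x3 uint8, red, green, blue), "K" (3x3 intrinsics, pixels), "world_to_cam" (4x4, takes a point from world to camera coordinates). Camera axes: x right, y down, z forward; pixel columns grow to the right and rows downward; lengths in m; the calibration is good to about 2 mm. The wrist camera is an equidistant fisheye: a pixel r from the principal point sees the ray r / f radians off the axis. A picture is of the moment at which its call begins. There is no depth.
- finish_job(): hands the job in, once; it reports no verdict.
The state is a dict: "clock": time; "qpos": joint angles; "dq": joint speeds; "joint_efforts": joint torques, N m; "ee_pos": TCP position; "eef_rot": TCP orientation; "contact_force": force on the tool from outside, world axes, zero at the start; "wrist_torque": the same for the moment, N m; "grip_width": finger opening in m.
Only numpy, scipy, OpenCV 4.12 (cv2) and the standard library are available. Lean on these libraries where they do the work, as an engineer would, in place of code of your own. Each camera call takes 0.05 s, during which the arm holds its last target.

## Task

Bring the window intercom console into service. First take the ring, the wide lower one of its two nested knobs: press it down and turn it clockwise out of its parking notch until, let go, it springs up again in the talk notch at the far end of its travel; the slim volume knob standing in its middle must keep its setting the whole time. Then switch the console on by pushing down the raised, far end of the rocker switch until it snaps over, and leave the other things on the desk where they are.

Things in the scene. Friction and masses are not known exactly. Their poses are not given: they have to be found in the camera images.
- console: grey intercom console, 170 deep (x) x 240 wide (y), fixed to the desk; origin under its middle at desk height, front (-x) towards the robot, yawed up to 0.3 rad. Its top is one panel that rises from 36 high in front to 98 at the back (slope 20 degrees), with the nested knobs on the left half and the rocker switch on the right half; speaker slots behind the switch
- dial (a point): where the common axis of the two nested knobs meets the panel face. Does not move. Its z axis is the panel normal and knob axis, leaning 20 degrees from vertical towards the console's front; x points up the slope to the back, y to the console's left. The panel is clear for 60 mm round the axis or up to its edges
- ring_mark (a point): outer end of the raised white pointer line on top of the outer ring, 25 from the axis, turns and sinks with the ring. Outer ring: black ribbed cylinder, diameter 54, its top 24 above the panel when up, 20 when kept down by the land, 19 pressed right down; its side is free down to the panel. The inner knob stands out of its middle
- ring (a joint): angle of the outer ring, rad, grows clockwise seen from above, 0 to 2.92 (end stops); starts parked at 0.02 to 0.3. Unpressed, a hidden pin stops it at 0.38. Pressed over 3.8 mm it turns on (about 0.06 Nm). From 0.4 to 2.6 a hidden land keeps it down and where it was left, even let go. From 2.66 on lies the talk notch (long panel mark; short mark: parking), where it springs up if let go
- ring_lift (a joint): how far the outer ring is pressed into the panel, m: 0 = up, 0.0038 = kept down by the hidden land, 0.005 = pressed right down (hard stop). Spring: 3.6 N at the top, 7.6 N at the bottom
- inner (a joint): angle of the inner volume knob, rad, clockwise positive, -2.4 to 2.4; starts anywhere between -1.4 and 1.4 and must stay there. Grey, diameter 21, stands up to 38 above the panel, 14 above the ring; not connected to the ring; turns very easily (0.005 Nm)
- inner_mark (a point): outer end of the white line on top of the inner knob, 10 from the axis, 38 above the panel; it moves only when the inner knob turns
- switch (a point): point on the panel face at the middle of the rocker switch, 110 to the right (dial -y) of the dial; axes as those of the dial; does not move. Black rocker, 44 long (x) x 24 wide, shallow V-shaped top, 8.5 above the panel in the middle; it tilts about the y axis here. Off: the far end (x = +22) is 16 high; on: 7. To switch on push down along -z about 14 behind the middle (about 4 N, 6 mm)
- rocker (a joint): tilt of the rocker in rad: -0.2 off (far end up), +0.2 on (far end down); it is over-centre and snaps to one of the two once past the middle
- bottle: pump bottle of hand rub, 70 x 82 x 212 high, loose, origin at its foot; leave alone
- phone: phone lying flat, 161 x 76 x 10, loose, origin at its underside; leave alone
- pen: pen lying flat, 156 long, 12 thick, loose, origin at its underside; leave alone
- label_pad: pad of paper labels, 115 x 60 x 14, loose, origin at its underside; leave alone

How it is judged:
On the way, in this order (a step that is already met when the one before it is completed fails the run):
1. the ring has been pressed and turned to the talk notch and stands up there, the inner knob as it was (value of joint ring above 2.58 rad and value of joint ring_lift below 0.0015 m and distance of inner_mark from where it was at the start of the episode below 0.002 m), for 0.2 s.
2. the rocker has been switched on (value of joint rocker above 0.15 rad), for 0.2 s.
At the end, for the whole second after the job is handed in: The outer ring stands up (under 1.5 mm pressed) in the talk notch (joint over 2.58 rad), the inner knob's mark is within 2 mm (0.2 rad) of where it started, the rocker is on (over 0.15 rad), and bottle, phone, pen and label pad are within 25 mm of where they stood (all of step 1 and value of joint rocker above 0.15 rad and distance of each of bottle, phone, pen, label_pad from where it was at the start of the episode below 0.025 m); the robot touches nothing.
It fails at once if the inner volume knob is turned (its mark moves over 2 mm) (distance of inner_mark from where it was at the start of the episode above 0.002 m).
It fails at once if the pump bottle is pushed away by over 25 mm (distance of bottle from where it was at the start of the episode above 0.025 m).
It fails at once if the phone is pushed away by over 25 mm (distance of phone from where it was at the start of the episode above 0.025 m).
It fails at once if the pen is pushed away by over 25 mm (distance of pen from where it was at the start of the episode above 0.025 m).
It fails at once if the label pad is pushed away by over 25 mm (distance of label_pad from where it was at the start of the episode above 0.025 m).
It also fails if it takes over 48 s, if anything falls off the work surface, if the arm or the gripper's body presses on something with over 40 N, if the wrist force passes 120 N, or if a joint passes its speed limit or range.

## Working session

There is one attempt and no reset: what is moved stays moved. The work goes in short steps, Python scripts to look and compute and a tool call to move; the robot and the scene stay as the last step left them, time stands still between calls to the robot, and variables do not carry over. Pictures are saved under pics/ and viewed, and the job is handed in when it is done.

Besides the shell and the picture viewer there is one more tool, called after ">>>" by a JSON object that holds its "op" and its "data". step_arm: Moves the arm, as the interface text tells. Its arguments: {"type":"object","properties":{"steps":{"type":"string"},"jaw":{"type":"number"},"grip_force":{"type":"number"}},"required":["steps"]}

```bash
ls; mkdir -p pics; python3 - <<'E'
from cell import *
import cv2
s=sense(); print(s)
for n in ["scene","top","wrist"]:
    d=get_image(n); cv2.imwrite(f"pics/a_{n}.png",d["color"][:,:,::-1]); print(n,d["K"],d["world_to_cam"])
E
```

```text
pics
{'clock': 0.0, 'qpos': array([-1.48031092e+00,  2.63517590e-01, -4.89472575e-02,  1.25941340e+00,
       -1.33331245e-05,  1.41548893e+00]), 'dq': array([-0.00038262, -0.00103596, -0.00107443, -0.00141157, -0.00192789,
        0.0012294 ]), 'joint_efforts': array([ 6.12032731e-03, -6.37610292e+01,  3.84566081e+01,  1.37572037e-02,
        1.33354415e-04, -9.25449797e-06]), 'ee_pos': array([ 0.12770792, -0.50894378,  0.23882408]), 'eef_rot': array([-3.14052169e+00, -1.54183162e-04,  2.45792729e-01]), 'contact_force': array([ 0.40652023,  0.79591411, -0.18376914]), 'wrist_torque': array([ 0.07010788,  0.00811659, -0.00015144]), 'grip_width': 0.08556677241976313}
scene [[549.00565203   0.         323.87847425]
 [  0.         549.00565203 238.23892137]
 [  0.           0.           1.        ]] [[ 0.88475861 -0.46532741  0.02593479 -0.50613741]
 [-0.20641663 -0.4411509  -0.87337166  0.13782991]
 [ 0.41784493  0.76736972 -0.48636337  1.18379363]
 [ 0.          0.          0.          1.        ]]
top [[453.41320739   0.         316.37915777]
 [  0.         453.41320739 245.73154148]
 [  0.           0.           1.        ]] [[ 0.12046811 -0.99270821 -0.00422493 -0.18912767]
 [-0.97288562 -0.117214   -0.19938517  0.46756683]
 [ 0.19743607  0.02812993 -0.97991209  0.85986208]
 [ 0.          0.          0.          1.        ]]
wrist [[371.64829954   0.         319.07191805]
 [  0.         371.64829954 226.00460786]
 [  0.           0.           1.        ]] [[ 0.24490658 -0.969546   -0.00114635 -0.52474012]
 [-0.93190578 -0.23572461  0.27565473 -0.03664302]
 [-0.26753016 -0.06644137 -0.96125603  0.37949074]
 [ 0.          0.          0.          1.        ]]
```

View pics/a_scene.png

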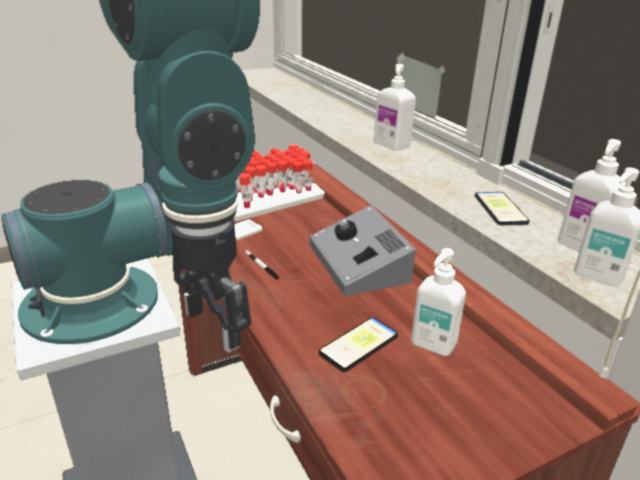

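View pics/a_top.png

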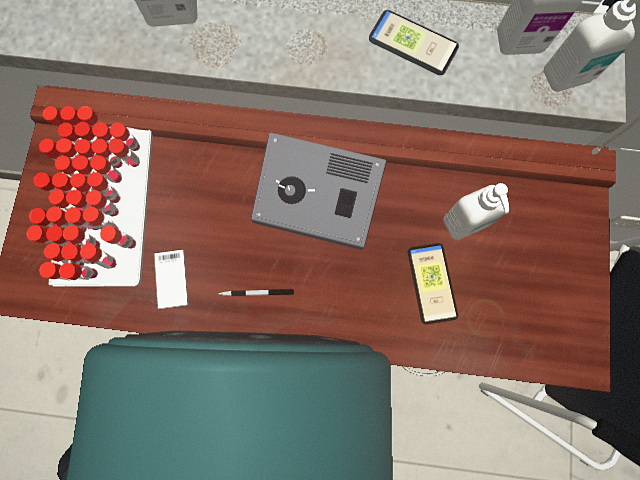

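View pics/a_wrist.png

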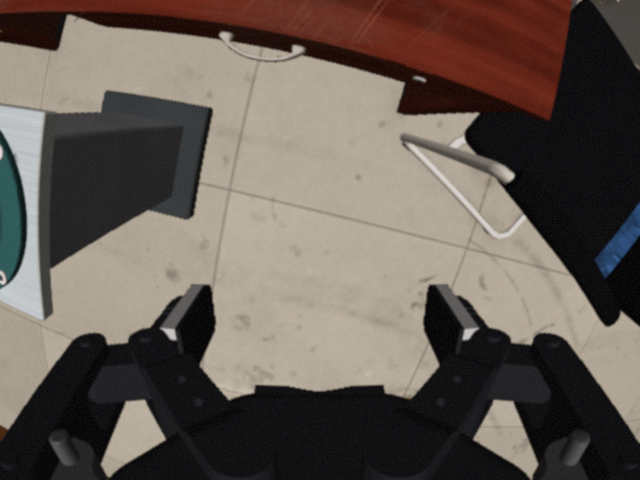

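```bash
python3 - <<'E'
import cv2
a=cv2.imread("pics/a_top.png"); c=a[120:260,240:400]; cv2.imwrite("pics/b_top.png",cv2.resize(c,None,fx=5,fy=4.2857*5/4.2857*0.8571,interpolation=cv2.INTER_CUBIC)) if 0 else cv2.imwrite("pics/b_top.png",cv2.resize(c,None,fx=4,fy=4,interpolation=cv2.INTER_CUBIC))
a=cv2.imread("pics/a_scene.png"); c=a[195:305,300:425]; cv2.imwrite("pics/b_scene.png",cv2.resize(c,None,fx=5,fy=5,interpolation=cv2.INTER_CUBIC))
E
```

```text
(no output)
```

View pics/b_top.png

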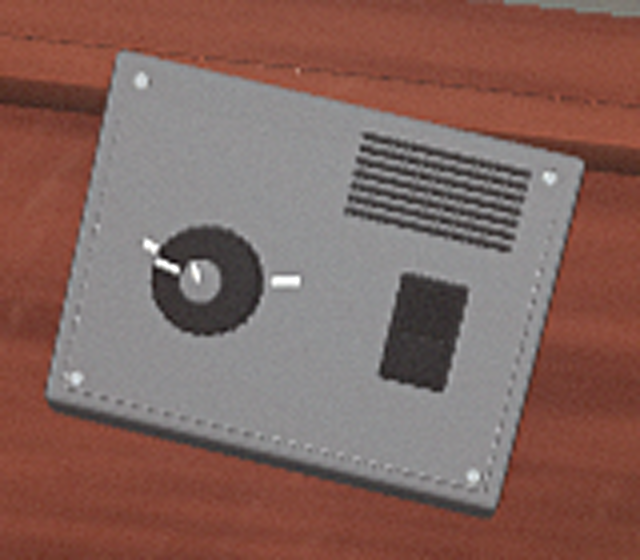

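View pics/b_scene.png

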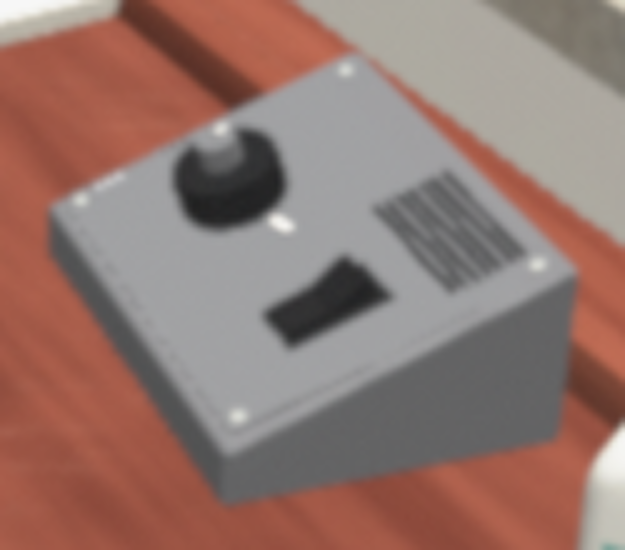

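```bash
cat > h.py <<'E'
import numpy as np
from scipy.optimize import least_squares
from scipy.spatial.transform import Rotation as R
def proj(d,P):
    P=np.atleast_2d(P); T=d["world_to_cam"];K=d["K"]
    q=P@T[:3,:3].T+T[:3,3]; return (q[:,:2]/q[:,2:])*[K[0,0],K[1,1]]+K[:2,2]
def projf(d,P):
    P=np.atleast_2d(P); T=d["world_to_cam"];K=d["K"]
    q=P@T[:3,:3].T+T[:3,3]; rho=np.hypot(q[:,0],q[:,1]); th=np.arctan2(rho,q[:,2])
    return q[:,:2]/rho[:,None]*th[:,None]*K[0,0]+K[:2,2]
E
python3 - <<'E'
from cell import *
from h import *
ct=get_image("top"); cs=get_image("scene")
T=lambda u:(np.array(u)+.5)/4-.5+[240,120]
S=lambda u:(np.array(u)+.5)/5-.5+[300,195]
C=np.array([[85,120,98],[85,-120,98],[-85,-120,36],[-85,120,36]])/1e3
tt=T([[118,52],[583,158],[493,512],[49,400]]); ss=S([[360,53],[578,270],[230,455],[49,208]])
th=np.deg2rad(20)
def world(p,P): return R.from_euler('z',p[2]).apply(P)+[p[0],p[1],0]
for use in ("both","top","scene"):
    def f(p):
        r=[]
        if use!="scene": r.append((proj(ct,world(p,C))-tt).ravel())
        if use!="top": r.append((proj(cs,world(p,C))-ss).ravel())
        return np.concatenate(r)
    o=least_squares(f,[.5,-.1,0]); print(use,o.x,np.abs(o.fun).max(),o.fun.round(1))
    if use=="both":p=o.x
np.save("p0.npy",p)
# panel plane pts : z = 36+ (x+85)*62/170
Rp=R.from_euler('zy',[p[2],-np.arctan2(62,170)])
X=Rp.as_matrix()
print(X, np.rad2deg(np.arctan2(62,170)))
def back(d,u,h):
    # intersect ray with panel plane offset h
    W=d["world_to_cam"];o=-W[:3,:3].T@W[:3,3]; r=W[:3,:3].T@np.linalg.inv(d["K"])@[u[0],u[1],1]
    n=X[:,2];q=world(p,np.array([[-.085,0,.036]]))[0]+n*h
    w=o+r*((q-o)@n/(r@n)); l=X.T@(w-q); return l*1000,w
c0=lambda l:l
print("ring top, top cam",back(ct,T([207,280]),.024)); 
print("inner top", back(ct,T([200,280]),.038))
print("rocker", back(ct,T([425,332]),.0085),back(cs,S([328,301]),.0085))
print("talk mark",back(ct,T([286,281]),0),back(cs,S([282,223]),0)); print("park mark",back(ct,T([150,245]),0))
print("ringmark outer",back(ct,T([157,262]),.024));print("inner mark outer", back(ct,T([193,264]),.038))
print("ring base scene",back(cs,S([228,180]),.024))
E
```

```text
both [ 0.59789225 -0.12041046 -0.12404823] 2.2286118688783745 [ 0.1 -2.   2.  -1.1  2.  -0.9 -1.2 -0.6 -1.8 -0.4 -0.1  0.8 -2.2  0.5
 -2.1 -0.6]
top [ 0.59539382 -0.11927103 -0.12445281] 1.9889323319599441 [-0.7 -0.9  1.3  0.   1.3  0.3 -2.   0.5]
scene [ 0.60171933 -0.12107572 -0.12611421] 1.4090525358339505 [-0.3 -0.6  1.4  0.6 -0.7  0.2 -0.5 -0.9]
[[ 0.9322513   0.11624097 -0.34263035]
 [-0.12373033  0.99231588  0.        ]
 [ 0.33999753  0.04239377  0.9394703 ]] 20.037210169192985
ring top, top cam (array([7.83894180e+01, 4.92799417e+01, 1.12899563e-14]), array([ 0.58412926, -0.07069126,  0.08728866]))
inner top (array([7.82447292e+01, 5.12823303e+01, 2.28785173e-13]), array([ 0.57943031, -0.06868636,  0.10047694]))
rocker (array([ 7.82251589e+01, -6.08510670e+01, -3.34666030e-14]), array([ 0.57648516, -0.17995568,  0.06800215])) (array([ 8.28887750e+01, -6.28190728e+01, -1.44813266e-13]), array([ 0.58060406, -0.1824856 ,  0.06950434]))
talk mark (array([8.61342351e+01, 1.27165715e+01, 6.08049635e-14]), array([ 0.59532234, -0.10793194,  0.06582453])) (array([9.16559866e+01, 1.34396443e+01, 2.15493801e-14]), array([ 0.60055405, -0.10789763,  0.06773257]))
park mark (array([ 8.75162595e+01,  8.33357837e+01, -3.67276250e-14]), array([ 0.60481958, -0.03802637,  0.06928823]))
ringmark outer (array([8.11379340e+01, 7.51220971e+01, 8.48625455e-14]), array([ 0.58969548, -0.04538775,  0.08931869]))
inner mark outer (array([8.48981544e+01, 5.62931771e+01, 6.13451805e-14]), array([ 0.58621544, -0.06453724,  0.10295151]))
ring base scene (array([7.71545034e+01, 3.13682132e+01, 1.02030248e-14]), array([ 0.58089593, -0.08831256,  0.08610944]))
```

```bash
python3 - <<'E'
from cell import *
from h import *
import cv2
p=np.load("p0.npy"); X=R.from_euler('zy',[p[2],-np.arctan2(62,170)]).as_matrix()
o=R.from_euler('z',p[2]).apply([-.085,0,.036])+[p[0],p[1],0]
a=np.linspace(0,2*np.pi,60)
def circ(x,y,h,r): return (np.c_[x+r*np.cos(a),y+r*np.sin(a),0*a+h]/1e3)@X.T+o
def box(x,y,h,lx,ly): return (np.array([[x+lx,y+ly,h],[x+lx,y-ly,h],[x-lx,y-ly,h],[x-lx,y+ly,h]])/1e3)@X.T+o
for n,off,sc,sz in (("top",(240,120),4,(160,140)),("scene",(300,195),5,(125,110))):
    d=get_image(n); im=d["color"][off[1]:off[1]+sz[1],off[0]:off[0]+sz[0],::-1]
    im=cv2.resize(np.ascontiguousarray(im),None,fx=sc,fy=sc,interpolation=cv2.INTER_CUBIC)
    for P,c in ((circ(78,49.5,24,27),(0,255,0)),(circ(78,49.5,0,27),(0,255,255)),(circ(78,49.5,38,10.5),(0,0,255)),(box(78,-60.5,0,22,12),(255,0,0)),(box(90.5,0,0,90.5,120),(255,255,0))):
        u=((proj(d,P)-off+.5)*sc-.5).astype(int); cv2.polylines(im,[u],True,c,1)
    cv2.imwrite(f"pics/c_{n}.png",im)
E
```

```text
(no output)
```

View pics/c_top.png

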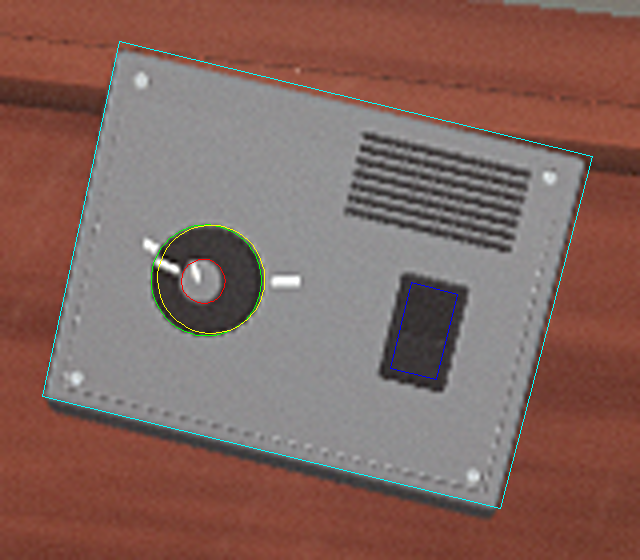

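View pics/c_scene.png

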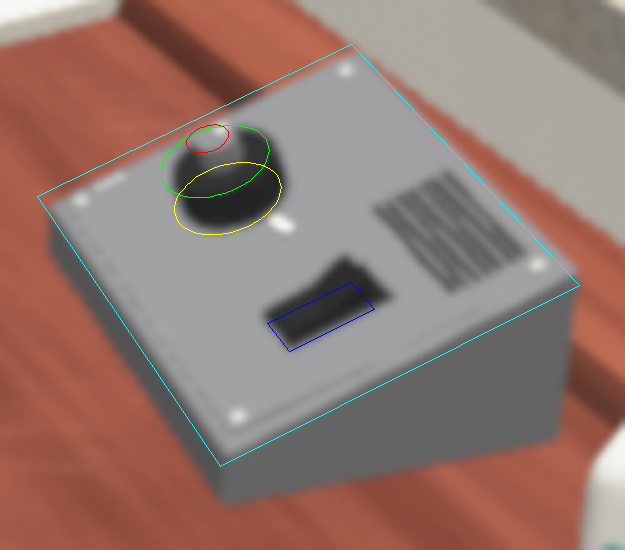

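```bash
cat >> h.py <<'E'
def frame(p=None):
    p=np.load("p0.npy") if p is None else p
    X=R.from_euler('zy',[p[2],-np.deg2rad(20)]).as_matrix()
    o=R.from_euler('z',p[2]).apply([-.085,0,.036])+[p[0],p[1],0]
    return X,o
def rows(s,Pt,Rt,n=5,vmax=.040,wmax=7.0):
    """print n first rows toward target from sensed state"""
    Rc=R.from_euler('xyz',s["eef_rot"]); Pc=np.array(s["ee_pos"]); Rt=R.from_matrix(Rt)
    rv=(Rc.inv()*Rt).as_rotvec(degrees=True); dp=Pt-Pc
    N=max(np.linalg.norm(dp)/vmax,np.linalg.norm(rv)/wmax,1); N=int(np.ceil(N))
    print("left mm",(dp*1000).round(1),"tool", (Rc.inv().apply(dp)*1000).round(1),"rot",rv.round(1),"N",N)
    out=[];c=Rc
    for i in range(min(n,N)):
        out.append(" ".join(f"{v:.4f}" for v in c.inv().apply(dp/N))+" "+" ".join(f"{v:.1f}" for v in rv/N))
        c=c*R.from_rotvec(rv/N,degrees=True)
    print("; ".join(out))
def tgt(p,l,j6):
    X,o=frame(p); R0=np.c_[-X[:,0],X[:,1],-X[:,2]]
    return o+X@(np.array(l)/1e3), R0@R.from_euler('z',j6).as_matrix()
E
cat > go.py <<'E'
import sys
from cell import *
from h import *
a=[float(v) for v in sys.argv[1:]]
s=sense(); print(round(s["clock"],2),s["qpos"].round(3),"F",np.round(s["contact_force"],1),"w",round(s["grip_width"],4))
P,Rt=tgt(None,a[:3],a[3]); print("target",P.round(4)); rows(s,P,Rt,10)
E
python3 go.py 78 50 150 -1.35
```

```text
0.35 [-1.48   0.263 -0.048  1.259 -0.     1.415] F [ 0.3 -0.3  0.3] w 0.0856
target [ 0.5408 -0.0699  0.2055]
left mm [413.1 439.2 -33.6] tool [ 507.5 -325.5   33.7] rot [ 18.1  16.4 122.3] N 18
0.0282 -0.0181 0.0019 1.0 0.9 6.8; 0.0258 -0.0213 0.0027 1.0 0.9 6.8; 0.0231 -0.0241 0.0034 1.0 0.9 6.8; 0.0200 -0.0266 0.0042 1.0 0.9 6.8; 0.0167 -0.0287 0.0050 1.0 0.9 6.8; 0.0131 -0.0304 0.0058 1.0 0.9 6.8; 0.0093 -0.0316 0.0065 1.0 0.9 6.8; 0.0054 -0.0323 0.0072 1.0 0.9 6.8; 0.0014 -0.0326 0.0078 1.0 0.9 6.8; -0.0026 -0.0324 0.0084 1.0 0.9 6.8
```

```bash
python3 go.py 78 50 150 1.0
```

```text
0.35 [-1.48   0.263 -0.048  1.259 -0.     1.415] F [ 0.3 -0.3  0.3] w 0.0856
target [ 0.5408 -0.0699  0.2055]
left mm [413.1 439.2 -33.6] tool [ 507.5 -325.5   33.7] rot [ -20.7    9.7 -100.4] N 16
0.0317 -0.0203 0.0021 -1.3 0.6 -6.3; 0.0337 -0.0168 0.0020 -1.3 0.6 -6.3; 0.0353 -0.0131 0.0021 -1.3 0.6 -6.3; 0.0365 -0.0092 0.0022 -1.3 0.6 -6.3; 0.0373 -0.0052 0.0024 -1.3 0.6 -6.3; 0.0376 -0.0011 0.0027 -1.3 0.6 -6.3; 0.0375 0.0029 0.0032 -1.3 0.6 -6.3; 0.0369 0.0069 0.0037 -1.3 0.6 -6.3; 0.0359 0.0108 0.0043 -1.3 0.6 -6.3; 0.0345 0.0146 0.0049 -1.3 0.6 -6.3
```

>>> {"op": "step_arm", "data": {"steps": "0.032 -0.020 0.000 -1 0.5 -6; 0.034 -0.017 0.000 -1 0.5 -6; 0.035 -0.013 0.001 -1 0.5 -6; 0.036 -0.009 0.001 -1 0.5 -6; 0.037 -0.005 0.002 -1 0.5 -6", "jaw": 1, "grip_force": 50}}

```text
clock: 0.77
ee_pos: [0.2579, -0.3737, 0.2338]
eef_rot: [3.044, -0.019, 0.781]
contact_force: [1.7, -1.9, 0.4]
grip_width: 0.0848
```

```bash
python3 go.py 78 50 150 1.0
```

```text
0.77 [-1.18   0.081 -0.3    1.107  0.054  1.184] F [ 1.7 -1.9  0.4] w 0.0848
target [ 0.5408 -0.0699  0.2055]
left mm [282.9 303.8 -28.3] tool [414.2 -20.1  34.2] rot [-15.5   6.1 -69.9] N 11
0.0377 -0.0018 0.0031 -1.4 0.6 -6.4; 0.0376 0.0023 0.0035 -1.4 0.6 -6.4; 0.0371 0.0063 0.0040 -1.4 0.6 -6.4; 0.0361 0.0103 0.0045 -1.4 0.6 -6.4; 0.0347 0.0141 0.0052 -1.4 0.6 -6.4; 0.0329 0.0177 0.0059 -1.4 0.6 -6.4; 0.0307 0.0211 0.0067 -1.4 0.6 -6.4; 0.0281 0.0242 0.0075 -1.4 0.6 -6.4; 0.0252 0.0269 0.0084 -1.4 0.6 -6.4; 0.0220 0.0293 0.0093 -1.4 0.6 -6.4
```

>>> {"op": "step_arm", "data": {"steps": "0.038 -0.002 0.002 -1.4 0.6 -6.4; 0.038 0.002 0.003 -1.4 0.6 -6.4; 0.037 0.006 0.004 -1.4 0.6 -6.4; 0.036 0.010 0.004 -1.4 0.6 -6.4; 0.035 0.014 0.005 -1.4 0.6 -6.4"}}

```text
clock: 1.18
ee_pos: [0.3886, -0.2247, 0.2237]
eef_rot: [2.911, 0.024, 1.367]
contact_force: [0.3, -2.0, -0.0]
grip_width: 0.0852
```

```bash
python3 go.py 78 50 150 0.3
```

```text
1.18 [-0.771 -0.011 -0.449  0.925  0.103  1.011] F [ 0.3 -2.  -0. ] w 0.0852
target [ 0.5408 -0.0699  0.2055]
left mm [152.1 154.8 -18.2] tool [182.8 111.4  40.2] rot [ -9.    0.2 -76.4] N 11
0.0166 0.0101 0.0037 -0.8 0.0 -6.9; 0.0153 0.0120 0.0038 -0.8 0.0 -6.9; 0.0137 0.0137 0.0040 -0.8 0.0 -6.9; 0.0120 0.0152 0.0042 -0.8 0.0 -6.9; 0.0100 0.0165 0.0044 -0.8 0.0 -6.9; 0.0080 0.0175 0.0047 -0.8 0.0 -6.9; 0.0058 0.0183 0.0049 -0.8 0.0 -6.9; 0.0035 0.0188 0.0052 -0.8 0.0 -6.9; 0.0013 0.0190 0.0055 -0.8 0.0 -6.9; -0.0010 0.0189 0.0058 -0.8 0.0 -6.9
```

>>> {"op": "step_arm", "data": {"steps": "0.018 0.011 0.003 -0.8 0 -6.9; 0.017 0.013 0.003 -0.8 0 -6.9; 0.015 0.015 0.004 -0.8 0 -6.9; 0.013 0.016 0.004 -0.8 0 -6.9; 0.010 0.018 0.004 -0.8 0 -6.9"}}

```text
clock: 1.6
ee_pos: [0.4659, -0.1393, 0.2188]
eef_rot: [2.896, 0.174, 1.973]
contact_force: [-0.4, -0.6, 0.6]
grip_width: 0.0851
```

```bash
python3 go.py 78 50 150 -0.3
```

```text
1.6 [-0.51   0.009 -0.465  0.811  0.09   0.649] F [-0.4 -0.6  0.6] w 0.0851
target [ 0.5408 -0.0699  0.2055]
left mm [ 74.9  69.4 -13.2] tool [36.2 91.5 30.2] rot [ -4.8  -1.3 -75.1] N 11
0.0033 0.0083 0.0027 -0.4 -0.1 -6.8; 0.0023 0.0086 0.0028 -0.4 -0.1 -6.8; 0.0013 0.0088 0.0029 -0.4 -0.1 -6.8; 0.0002 0.0089 0.0029 -0.4 -0.1 -6.8; -0.0008 0.0088 0.0030 -0.4 -0.1 -6.8; -0.0019 0.0086 0.0031 -0.4 -0.1 -6.8; -0.0029 0.0083 0.0031 -0.4 -0.1 -6.8; -0.0038 0.0079 0.0032 -0.4 -0.1 -6.8; -0.0048 0.0074 0.0033 -0.4 -0.1 -6.8; -0.0056 0.0067 0.0033 -0.4 -0.1 -6.8
```

>>> {"op": "step_arm", "data": {"steps": "0.004 0.009 0.002 -0.4 -0.1 -6.9; 0.003 0.010 0.002 -0.4 -0.1 -6.9; 0.002 0.010 0.003 -0.4 -0.1 -6.9; 0 0.010 0.003 -0.4 -0.1 -6.9; -0.001 0.010 0.003 -0.4 -0.1 -6.9"}}

```text
clock: 2.02
ee_pos: [0.5049, -0.0975, 0.2147]
eef_rot: [3.011, 0.303, 2.602]
contact_force: [-0.5, -0.3, -0.3]
grip_width: 0.0856
```

>>> {"op": "step_arm", "data": {"steps": "-0.002 0.009 0.003 -0.4 -0.1 -6.9; -0.003 0.009 0.003 -0.4 -0.1 -6.9; -0.004 0.009 0.003 -0.4 -0.1 -6.9; -0.005 0.008 0.003 -0.4 -0.1 -6.9; -0.006 0.007 0.003 -0.4 -0.1 -6.9"}}

```text
clock: 2.43
ee_pos: [0.5404, -0.0596, 0.2094]
eef_rot: [-3.094, 0.34, -3.023]
contact_force: [-0.5, -0.5, -0.1]
grip_width: 0.0854
```

```bash
python3 go.py 78 50 150 -0.3
```

```text
2.43 [-0.309  0.088 -0.423  0.73   0.095 -0.404] F [-0.5 -0.5 -0.1] w 0.0854
target [ 0.5408 -0.0699  0.2055]
left mm [  0.4 -10.4  -3.8] tool [  2.1 -10.2   3.8] rot [-0.4 -0.4 -3.7] N 1
0.0021 -0.0102 0.0038 -0.4 -0.4 -3.7
```

>>> {"op": "step_arm", "data": {"steps": "0.002 -0.010 0.004 -0.4 -0.4 0; 0 0 0 0 0 0"}}

```text
clock: 2.6
ee_pos: [0.5419, -0.0685, 0.2052]
eef_rot: [-3.099, 0.347, -3.011]
contact_force: [-0.8, -0.5, -1.3]
grip_width: 0.0857
```

```bash
python3 go.py 78 50 150 -0.3; python3 - <<'E'
from cell import *
import cv2,pickle
d=get_image("wrist"); pickle.dump(d,open("w1.pkl","wb")); cv2.imwrite("pics/w1.png",d["color"][:,:,::-1])
d=get_image("scene"); cv2.imwrite("pics/s1.png",d["color"][:,:,::-1])
E
```

```text
2.6 [-0.334  0.093 -0.43   0.716  0.114 -0.437] F [-0.8 -0.5 -1.3] w 0.0857
target [ 0.5408 -0.0699  0.2055]
left mm [-1.1 -1.4  0.4] tool [ 1.1 -1.3 -0.7] rot [ 0.1  0.  -3.1] N 1
0.0011 -0.0013 -0.0007 0.1 0.0 -3.1
```

View pics/w1.png

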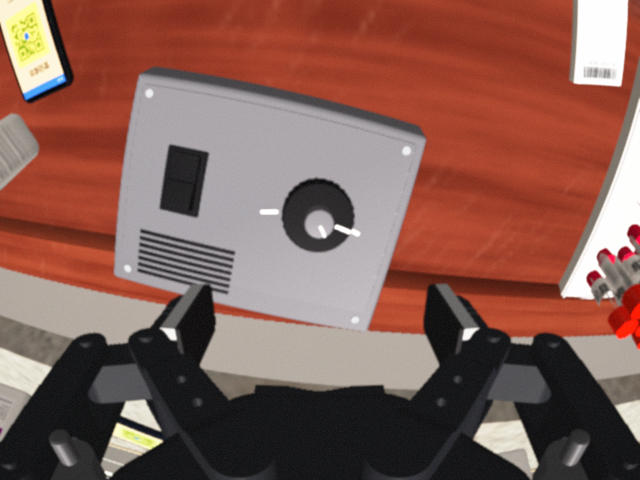

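View pics/s1.png

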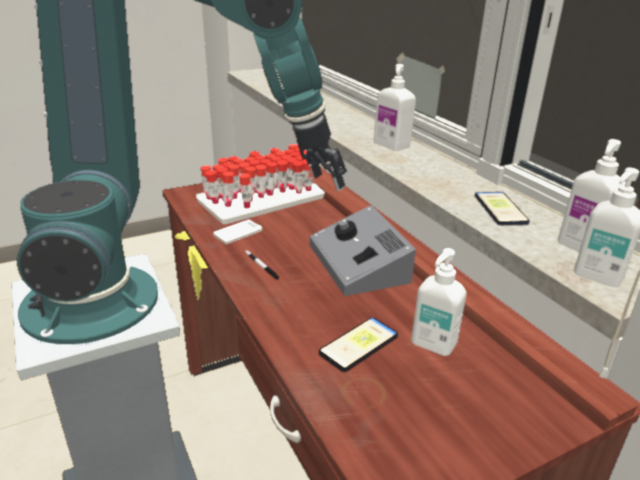

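```bash
python3 - <<'E'
import cv2
a=cv2.imread("pics/w1.png"); cv2.imwrite("pics/w1a.png",cv2.resize(a[160:270,245:385],None,fx=5.7,fy=5.4,interpolation=cv2.INTER_CUBIC))
cv2.imwrite("pics/w1b.png",cv2.resize(a[55:335,100:440],None,fx=2.3,fy=2.1,interpolation=cv2.INTER_CUBIC))
E
```

```text
(no output)
```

View pics/w1a.png

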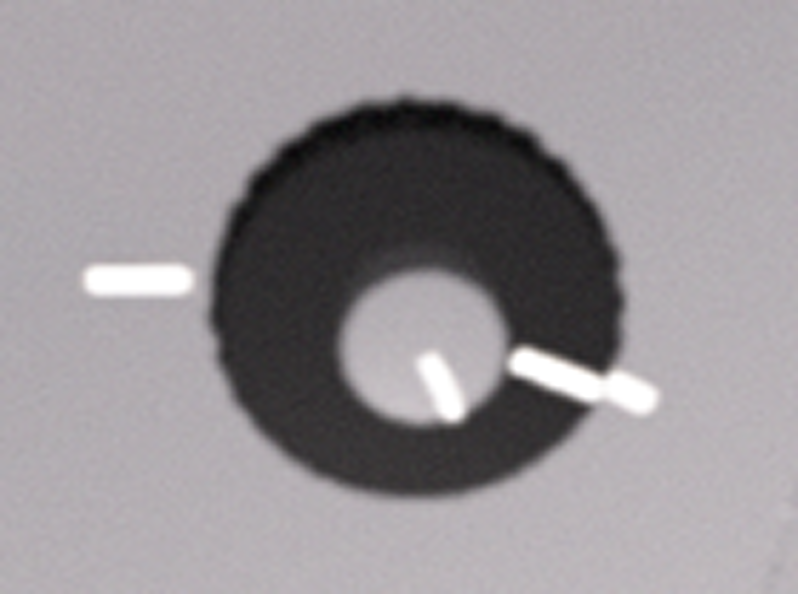

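View pics/w1b.png

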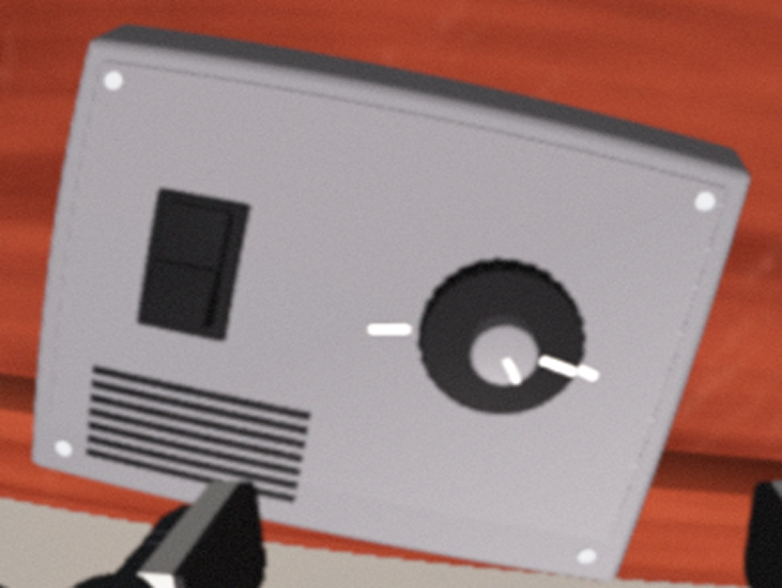

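```bash
python3 - <<'E'
from h import *
import cv2,pickle
d=pickle.load(open("w1.pkl","rb"))
B=lambda u:(np.array(u)+.5)/[2.3,2.1]-.5+[100,55]
A=lambda u:(np.array(u)+.5)/[5.7,5.4]-.5+[245,160]
L=np.array([[181,-120,0],[0,-120,0],[0,120,0],[181,120,0]])  # BR FR FL BL
uc=B([[33,463],[92,42],[748,180],[615,579]])
def W(p,l): X,o=frame(p); return o+(np.atleast_2d(l)/1e3)@X.T
L=L*1.0
f0=lambda p:(projf(d,W(p,L))-uc).ravel()
o=least_squares(f0,np.load("p0.npy")); p=o.x; print(p,np.load("p0.npy"),o.fun.round(1))
ui=A([424,347]); ur=B([193,265])
f=lambda q:(projf(d,W(p,[q[0],q[1],38]))-ui).ravel()
q=least_squares(f,[78,50]).x; print("dial",q,W(p,[q[0],q[1],0]),"vs",W(np.load("p0.npy"),[78,50,0]))
f=lambda q:(projf(d,W(p,[q[0],q[1],8]))-ur).ravel()
qs=least_squares(f,[78,-60]).x;print("switch",qs,W(p,[qs[0],qs[1],0]))
np.save("p1.npy",p)
a=np.linspace(0,2*np.pi,80)
circ=lambda x,y,h,r:W(p,np.c_[x+r*np.cos(a),y+r*np.sin(a),0*a+h])
im=cv2.imread("pics/w1a.png")
for h,r,c in((24,27,(0,255,0)),(0,27,(0,255,255)),(38,10.5,(0,0,255))):
    u=((projf(d,circ(q[0],q[1],h,r))-[245,160]+.5)*[5.7,5.4]-.5).astype(int); cv2.polylines(im,[u],True,c,1)
cv2.imwrite("pics/w1c.png",im)
# marks, angle about axis
for nm,u,h in(("ringmark",A([600,388]),24),("innermark",A([455,418]),38),("park",A([635,395]),0),("talk",A([137,280]),0)):
    l=least_squares(lambda l:(projf(d,W(p,[l[0],l[1],h]))-u).ravel(),[78,50]).x-q
    print(nm,l,np.hypot(*l),"cw angle from +y(left) deg?",np.rad2deg(np.arctan2(l[1],l[0])))
s=None
E
```

```text
[ 0.59942319 -0.1197938  -0.11370306] [ 0.59789225 -0.12041046 -0.12404823] [ 0.7 -0.  -2.6  0.   2.9 -2.7 -1.2  5.8]
dial [77.72225912 51.09032671] [[ 0.59298252 -0.06820765  0.06439349]] vs [[ 0.59209164 -0.06992855  0.06458849]]
switch [ 76.72323899 -58.56638337] [[ 0.58035867 -0.17704294  0.05979878]]
ringmark [ 4.13382136 24.40781876] 24.755405384144655 cw angle from +y(left) deg? 80.38733950942589
innermark [8.37234617 5.93066885] 10.260068879995764 cw angle from +y(left) deg? 35.31238449280828
park [10.61436348 33.32666727] 34.976155637127896 cw angle from +y(left) deg? 72.33360382594442
talk [  9.80517115 -38.6592837 ] 39.88334987507548 cw angle from +y(left) deg? -75.76815128209007
```

View pics/w1c.png

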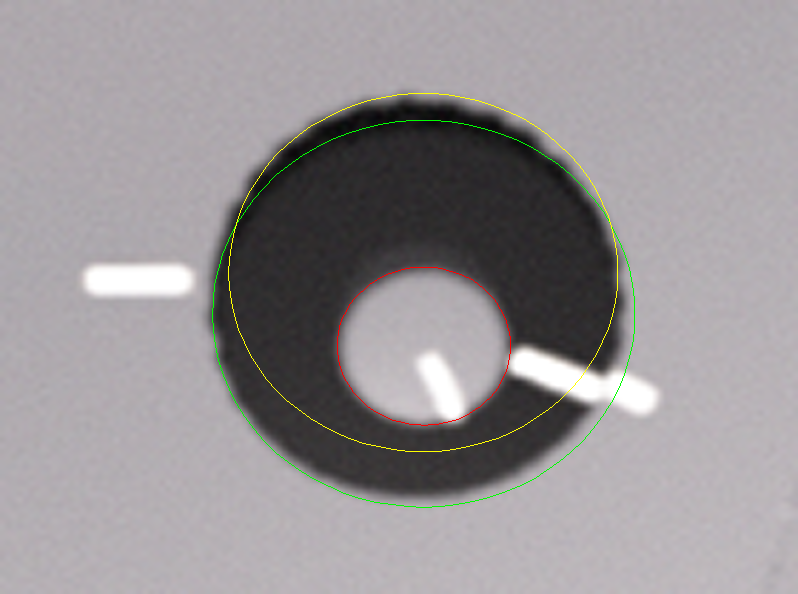

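```bash
python3 - <<'E'
import numpy as np
p=np.load("p0.npy"); np.save("p0_orig.npy",p); np.save("p0.npy",p+[.0005,.0009,0])
E
python3 go.py 78 50 50 -0.36
```

```text
2.7 [-0.333  0.092 -0.43   0.717  0.114 -0.435] F [1.  0.1 1.1] w 0.0856
target [ 0.5755 -0.069   0.1116]
left mm [ 33.8  -1.  -94.2] tool [  0.7  -1.1 100. ] rot [ 0.1  0.  -6.6] N 3
0.0002 -0.0004 0.0333 0.0 0.0 -2.2; 0.0002 -0.0003 0.0333 0.0 0.0 -2.2; 0.0002 -0.0003 0.0333 0.0 0.0 -2.2
```

>>> {"op": "step_arm", "data": {"steps": "0.0003 -0.0005 0.025 0 0 0; 0.0003 -0.0005 0.025 0 0 0; 0 0 0.025 0 0 0; 0 0 0.020 0 0 0; 0 0 0 0 0 0"}}

```text
clock: 3.12
ee_pos: [0.5759, -0.0691, 0.1168]
eef_rot: [-3.097, 0.352, -3.019]
contact_force: [-0.7, 0.1, -0.8]
grip_width: 0.0856
```

```bash
python3 go.py 78 50 14 -0.25; python3 - <<'E'
from cell import *
import cv2,pickle
d=get_image("wrist"); pickle.dump(d,open("w2.pkl","wb")); cv2.imwrite("pics/w2.png",d["color"][:,:,::-1])
E
```

```text
3.12 [-0.31   0.223 -0.538  0.47   0.105 -0.407] F [-0.7  0.1 -0.8] w 0.0856
target [ 0.5878 -0.069   0.0777]
left mm [ 11.9   0.1 -39.1] tool [ 2.4  0.4 40.8] rot [-0.2  0.3 -0.6] N 2
0.0012 0.0002 0.0204 -0.1 0.2 -0.3; 0.0011 0.0002 0.0204 -0.1 0.2 -0.3
```

View pics/w2.png

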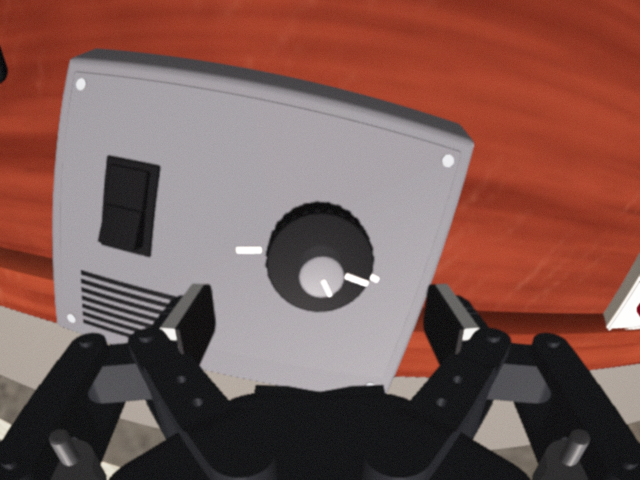

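>>> {"op": "step_arm", "data": {"steps": "0.001 0 0.018 0 0.2 0; 0.001 0 0.014 0 0.1 0; 0 0 0.006 0 0 0; 0 0 0 0 0 0"}}

```text
clock: 3.5
ee_pos: [0.5884, -0.0697, 0.0867]
eef_rot: [-3.095, 0.352, -3.02]
contact_force: [-0.9, 1.3, -0.7]
grip_width: 0.0855
```

```bash
python3 go.py 78 50 14 -0.25; python3 - <<'E'
from cell import *
import cv2,pickle
d=get_image("wrist"); pickle.dump(d,open("w3.pkl","wb")); cv2.imwrite("pics/w3.png",d["color"][:,:,::-1])
d=get_image("scene"); cv2.imwrite("pics/s3.png",cv2.resize(d["color"][150:310,270:450,::-1],None,fx=4,fy=3.7))
E
```

```text
3.5 [-0.302  0.276 -0.562  0.391  0.099 -0.398] F [-0.9  1.3 -0.7] w 0.0855
target [ 0.5878 -0.069   0.0777]
left mm [-0.6  0.7 -8.9] tool [3.6 1.1 8.2] rot [-0.3  0.3 -0.7] N 1
0.0036 0.0011 0.0082 -0.3 0.3 -0.7
```

View pics/w3.png

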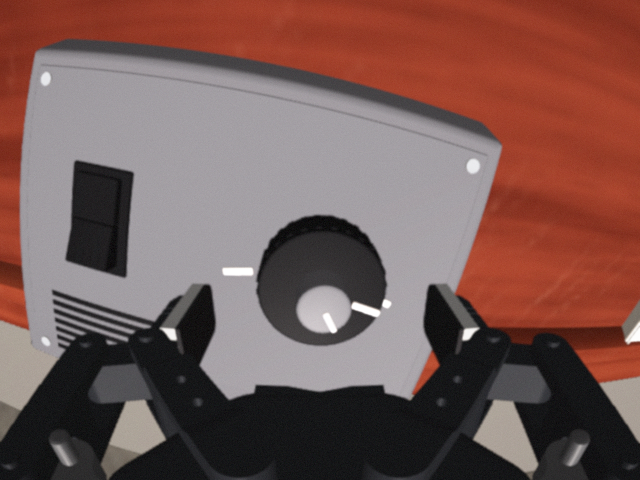

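View pics/s3.png

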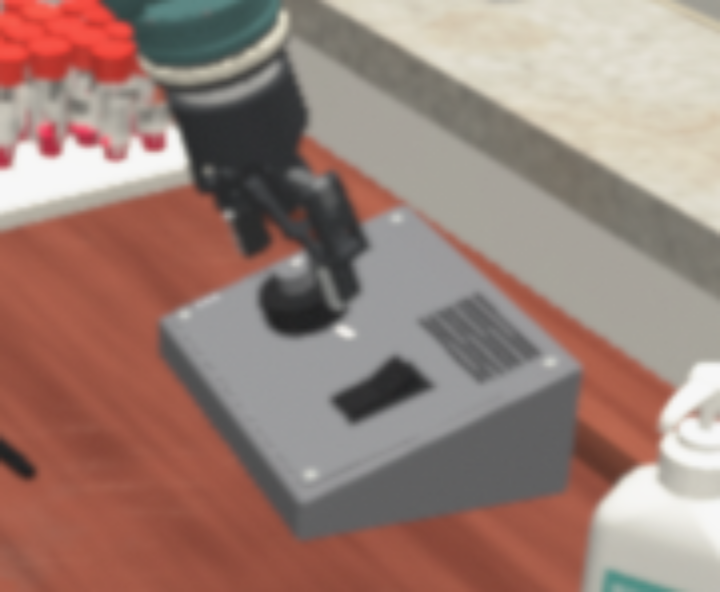

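```bash
cat > dial.py <<'E'
import sys,pickle
from h import *
# usage: fit of knob top centre pixel -> panel-frame local
d=pickle.load(open(sys.argv[1],"rb")); u=np.array([float(sys.argv[2]),float(sys.argv[3])]); h=float(sys.argv[4])
X,o=frame(); W=lambda l:o+X@(np.array(l)/1e3)
print("local",least_squares(lambda l:(projf(d,W([l[0],l[1],h]))-u).ravel(),[78,50]).x.round(1))
E
python3 dial.py w3.pkl 323.5 309 38; python3 dial.py w3.pkl 321 283 24;python3 dial.py w2.pkl 321.5 277 38;python3 dial.py w2.pkl 320 258 24
python3 - <<'E'
import cv2
a=cv2.imread("pics/w3.png"); cv2.imwrite("pics/w3a.png",cv2.resize(a[200:360,230:430],None,fx=4,fy=3.7,interpolation=cv2.INTER_CUBIC))
E
```

```text
local [77.5 50.5]
local [73.9 48.7]
local [77.9 50.8]
local [74.5 49.2]
```

View pics/w3a.png

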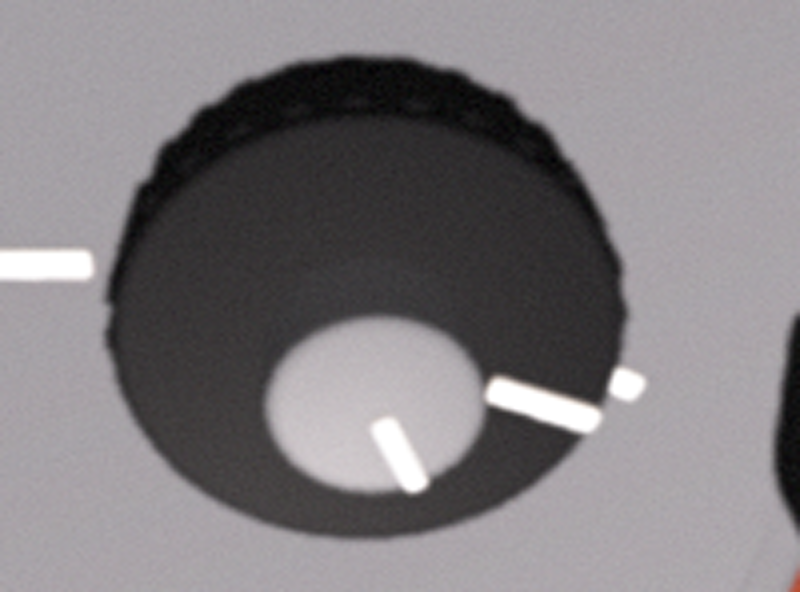

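```bash
python3 - <<'E'
from h import *
import pickle
d=pickle.load(open("w3.pkl","rb")); a=np.linspace(0,2*np.pi,200)
X,o=frame()
for l in ((77.5,50.5),(76.5,50),(75.5,49.5)):
  for h,r in((24,27),(38,10.5)):
    P=o+np.c_[l[0]+r*np.cos(a),l[1]+r*np.sin(a),0*a+h]/1e3@X.T
    u=(projf(d,P)-[230,200]+.5)*[4,3.7]-.5; print(l,h,u.min(0).round(0),u.max(0).round(0))
E
python3 go.py 77 50 14 -0.25
```

```text
(77.5, 50.5) 24 [105. 101.] [643. 547.]
(77.5, 50.5) 38 [260. 309.] [490. 494.]
(76.5, 50) 24 [102.  91.] [641. 539.]
(76.5, 50) 38 [257. 298.] [488. 485.]
(75.5, 49.5) 24 [99. 80.] [640. 532.]
(75.5, 49.5) 38 [254. 288.] [486. 476.]
3.6 [-0.303  0.275 -0.562  0.392  0.099 -0.399] F [-1.   0.3  0.5] w 0.0854
target [ 0.5869 -0.0689  0.0774]
left mm [ -1.8   0.9 -10.2] tool [5.  1.5 8.9] rot [-0.3  0.4 -0.7] N 1
0.0050 0.0015 0.0089 -0.3 0.4 -0.7
```

```bash
python3 go.py 77.7 50.3 14 -0.25
```

```text
3.6 [-0.303  0.275 -0.562  0.392  0.099 -0.399] F [-1.   0.3  0.5] w 0.0854
target [ 0.5876 -0.0687  0.0777]
left mm [-1.1  1.1 -9.9] tool [4.3 1.7 8.9] rot [-0.3  0.4 -0.7] N 1
0.0043 0.0017 0.0089 -0.3 0.4 -0.7
```

>>> {"op": "step_arm", "data": {"steps": "0.003 0.001 0.003 -0.2 0.3 0; 0.002 0.001 0.003 0 0 0; 0.001 0 0.003 0 0 0; 0 0 0 0 0 0"}}

```text
clock: 3.93
ee_pos: [0.5862, -0.0688, 0.0795]
eef_rot: [-3.097, 0.351, -3.02]
contact_force: [0.3, 0.7, -0.0]
grip_width: 0.0854
```

```bash
python3 go.py 77.7 50.3 14 -0.25
```

```text
3.93 [-0.303  0.282 -0.578  0.371  0.101 -0.399] F [ 0.3  0.7 -0. ] w 0.0854
target [ 0.5876 -0.0687  0.0777]
left mm [ 1.3  0.1 -1.8] tool [-0.6 -0.   2.2] rot [-0.2  0.3 -0.7] N 1
-0.0006 -0.0000 0.0022 -0.2 0.3 -0.7
```

>>> {"op": "step_arm", "data": {"steps": "-0.0005 0 0.002 0 0.2 0; 0 0 0 0 0 0; 0 0 0 0 0 0", "jaw": -1, "grip_force": 40}}

```text
clock: 4.18
ee_pos: [0.5875, -0.0691, 0.0778]
eef_rot: [-3.096, 0.348, -3.02]
contact_force: [-3.0, -11.7, 2.7]
grip_width: 0.0523
```

```bash
python3 go.py 77.7 50.3 14 -0.25
```

```text
4.18 [-0.301  0.287 -0.573  0.373  0.098 -0.398] F [ -3.  -11.7   2.7] w 0.0523
target [ 0.5876 -0.0687  0.0777]
left mm [ 0.1  0.4 -0.2] tool [-0.1  0.4  0.2] rot [-0.3  0.  -0.7] N 1
-0.0001 0.0004 0.0002 -0.3 0.0 -0.7
```

>>> {"op": "step_arm", "data": {"steps": "0 0 0 0 0 0; 0 0 0 0 0 0"}}

```text
clock: 4.35
ee_pos: [0.5874, -0.0693, 0.0779]
eef_rot: [-3.095, 0.347, -3.021]
contact_force: [-2.8, 0.8, 3.6]
grip_width: 0.0522
```

```bash
cat > look.py <<'E'
import sys,pickle,cv2
from cell import *
n=sys.argv[1]; d=get_image("wrist"); pickle.dump(d,open(n+".pkl","wb"))
cv2.imwrite(f"pics/{n}.png",cv2.resize(d["color"][180:400,130:510,::-1],None,fx=2.1,fy=2.1,interpolation=cv2.INTER_CUBIC))
E
python3 look.py w4; python3 go.py 77.7 50.3 14 -0.25
```

```text
4.4 [-0.301  0.287 -0.573  0.374  0.097 -0.398] F [-2.7  0.   2.5] w 0.0525
target [ 0.5876 -0.0687  0.0777]
left mm [ 0.2  0.6 -0.3] tool [-0.2  0.6  0.3] rot [-0.3  0.  -0.7] N 1
-0.0002 0.0006 0.0003 -0.3 0.0 -0.7
```

View pics/w4.png

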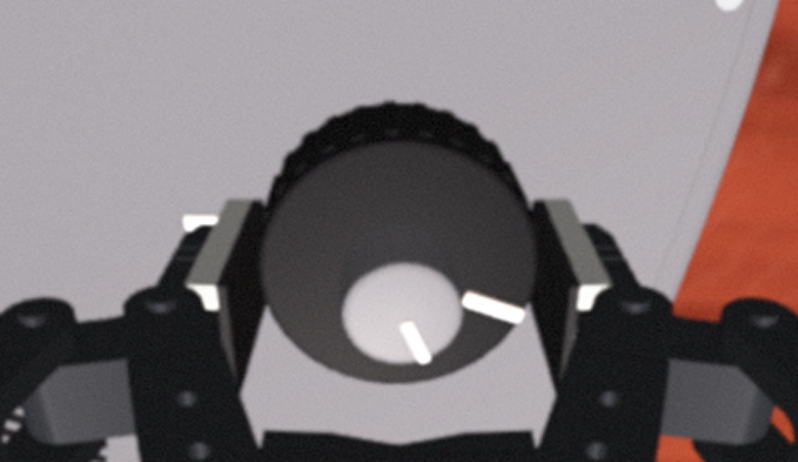

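```bash
cat > st.py <<'E'
from cell import *
from h import *
s=sense(); X,o=frame()
l=X.T@(s["ee_pos"]-o)*1e3; Rt=R.from_euler('xyz',s["eef_rot"]).as_matrix()
R0=np.c_[-X[:,0],X[:,1],-X[:,2]]; M=R.from_matrix(R0.T@Rt).as_euler('zyx')
print("t",round(s["clock"],2),"local off dial(77.7,50.3):",(l-[77.7,50.3,0]).round(2),"rotz",M[0].round(3),"tilt deg",np.rad2deg(M[1:]).round(2),"F panel",(X.T@s["contact_force"]).round(1),"M panel",(X.T@s["wrist_torque"]).round(2),"w",round(s["grip_width"],4),"j6",s["qpos"][5].round(3))
E
python3 st.py
```

```text
t 4.4 local off dial(77.7,50.3): [-1.000e-02 -6.000e-01  1.433e+01] rotz -0.238 tilt deg [-0.09  0.26] F panel [-1.7 -0.2  3.2] M panel [-0.11  0.54 -0.02] w 0.0525 j6 -0.398
```

>>> {"op": "step_arm", "data": {"steps": "0 0 0.003 0 0 0; 0 0 0.003 0 0 0"}}

```text
clock: 4.57
ee_pos: [0.5894, -0.0695, 0.0731]
eef_rot: [-3.095, 0.348, -3.021]
contact_force: [-40.7, 2.5, 66.8]
grip_width: 0.0521
```

```bash
python3 st.py
```

```text
t 4.57 local off dial(77.7,50.3): [ 0.25 -0.8   9.1 ] rotz -0.238 tilt deg [-0.15  0.3 ] F panel [-15.6   0.6  76.7] M panel [-0.13  3.25 -0.05] w 0.0521 j6 -0.397
```

>>> {"op": "step_arm", "data": {"steps": "0 0 0 0 0 0"}}

```text
clock: 4.65
ee_pos: [0.5894, -0.0699, 0.0732]
eef_rot: [-3.093, 0.348, -3.021]
contact_force: [-5.5, -0.0, 6.4]
grip_width: 0.0522
```

```bash
python3 st.py; python3 look.py w5
```

```text
t 4.65 local off dial(77.7,50.3): [ 0.37 -1.15  9.23] rotz -0.238 tilt deg [-0.17  0.37] F panel [-3.  -0.4  7.9] M panel [-1.06  0.56 -0.01] w 0.0522 j6 -0.396
```

View pics/w5.png

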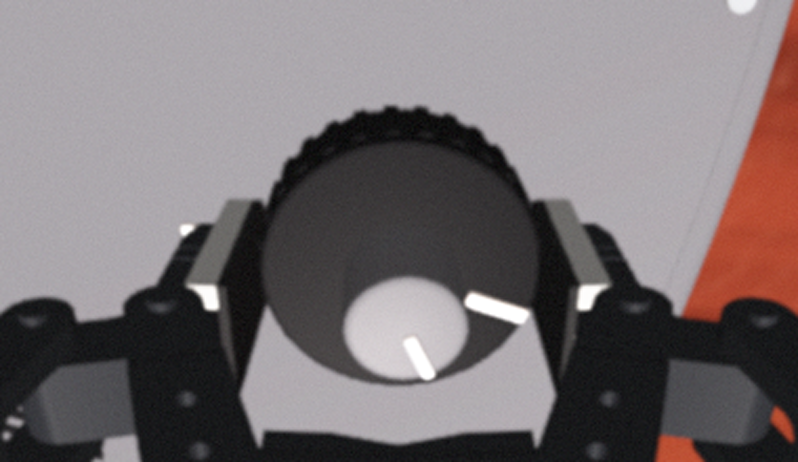

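>>> {"op": "step_arm", "data": {"steps": "0 0 0.0003 0 0 5; 0 0 0.0003 0 0 6; 0 0 0.0003 0 0 6"}}

```text
clock: 4.95
ee_pos: [0.5894, -0.0699, 0.073]
eef_rot: [3.08, 0.347, 2.94]
contact_force: [-11.2, 2.8, 16.7]
grip_width: 0.0525
```

```bash
python3 st.py; python3 look.py w6
```

```text
t 4.95 local off dial(77.7,50.3): [ 0.31 -1.14  8.96] rotz 0.066 tilt deg [-0.2   0.44] F panel [-5.1  2.2 19.6] M panel [-0.66  1.25  0.05] w 0.0525 j6 -0.093
```

View pics/w6.png

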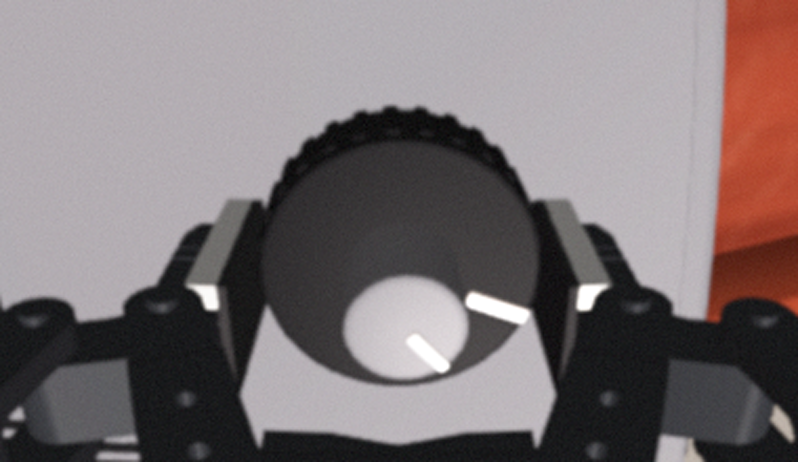

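>>> {"op": "step_arm", "data": {"steps": "0 0 0.0003 0 0 6; 0 0 0.0003 0 0 6; 0 0 0.0003 0 0 6; 0 0 0.0002 0 0 6; 0 0 0.0002 0 0 6"}}

```text
clock: 5.42
ee_pos: [0.5893, -0.0696, 0.073]
eef_rot: [2.905, 0.264, 2.366]
contact_force: [-6.8, 1.2, 11.6]
grip_width: 0.0519
```

```bash
python3 st.py; python3 look.py w7
```

```text
t 5.42 local off dial(77.7,50.3): [ 0.18 -0.89  9.03] rotz 0.618 tilt deg [-0.27  0.54] F panel [-2.5  0.9 13.2] M panel [-0.44  1.15  0.04] w 0.0519 j6 0.462
```

View pics/w7.png

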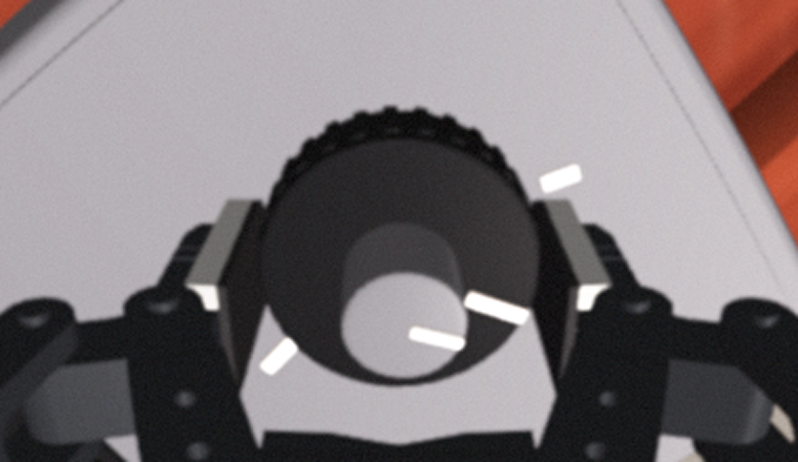

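>>> {"op": "step_arm", "data": {"steps": "0 0 0.0002 0 0 6.5; 0 0 0.0002 0 0 6.5; 0 0 0.0002 0 0 6.5; 0 0 0.0002 0 0 6.5; 0 0 0.0002 0 0 6.5"}}

```text
clock: 5.88
ee_pos: [0.5895, -0.0693, 0.0731]
eef_rot: [2.799, 0.09, 1.787]
contact_force: [-7.5, 0.4, 11.5]
grip_width: 0.0521
```

```bash
python3 st.py
```

```text
t 5.88 local off dial(77.7,50.3): [ 0.35 -0.59  9.01] rotz 1.213 tilt deg [-0.35  0.59] F panel [-3.2  0.  13.3] M panel [-0.28  1.07 -0.02] w 0.0521 j6 1.058
```

>>> {"op": "step_arm", "data": {"steps": "0 0 0.0002 0 0 6.5; 0 0 0.0002 0 0 6.5; 0 0 0.0002 0 0 6.5; 0 0 0.0002 0 0 6.5; 0 0 0.0002 0 0 6.5"}}

```text
clock: 6.3
ee_pos: [0.5898, -0.0694, 0.0732]
eef_rot: [2.804, -0.113, 1.225]
contact_force: [-8.0, -0.1, 11.6]
grip_width: 0.0525
```

```bash
python3 st.py; python3 look.py w8
```

```text
t 6.3 local off dial(77.7,50.3): [ 0.68 -0.61  9.01] rotz 1.81 tilt deg [-0.45  0.66] F panel [-3.5 -0.6 13.6] M panel [-0.36  0.76 -0.01] w 0.0525 j6 1.655
```

View pics/w8.png

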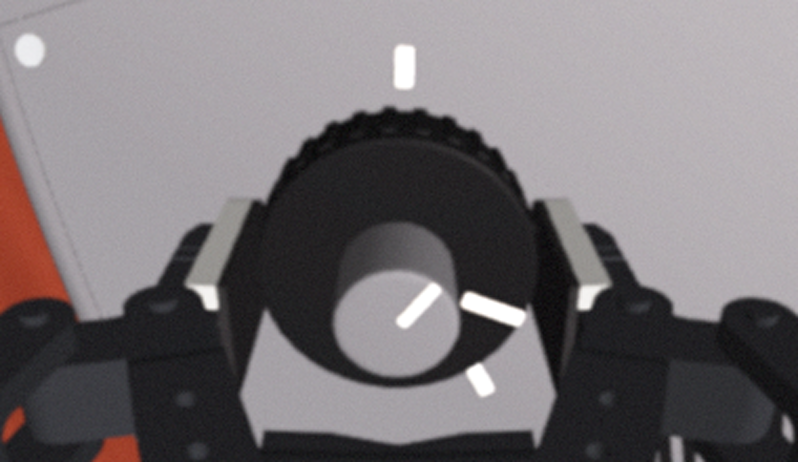

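>>> {"op": "step_arm", "data": {"steps": "0 0 0.0002 0 0 6.5; 0 0 0.0002 0 0 6.5; 0 0 0.0002 0 0 6.5; 0 0 0.0002 0 0 6.5; 0 0 0.0002 0 0 6.5"}}

```text
clock: 6.77
ee_pos: [0.59, -0.0697, 0.0732]
eef_rot: [2.919, -0.282, 0.642]
contact_force: [-8.5, 0.7, 10.5]
grip_width: 0.0518
```

```bash
python3 st.py; python3 look.py w9
```

```text
t 6.77 local off dial(77.7,50.3): [ 0.9  -0.87  9.01] rotz 2.405 tilt deg [-0.54  0.78] F panel [-4.4  0.1 12.8] M panel [-0.68  0.68  0.08] w 0.0518 j6 2.251
```

View pics/w9.png

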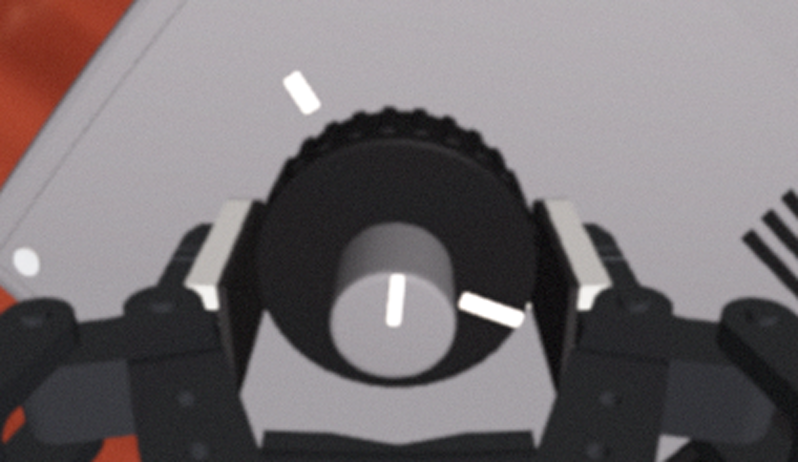

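>>> {"op": "step_arm", "data": {"steps": "0 0 0.0002 0 0 4; 0 0 -0.001 0 0 0; 0 0 -0.002 0 0 0; 0 0 -0.0015 0 0 0"}}

```text
clock: 7.15
ee_pos: [0.5885, -0.0696, 0.0773]
eef_rot: [2.943, -0.299, 0.554]
contact_force: [-2.4, 0.4, 2.4]
grip_width: 0.0522
```

```bash
python3 st.py; python3 look.py w10
```

```text
t 7.15 local off dial(77.7,50.3): [ 0.83 -0.77 13.39] rotz 2.491 tilt deg [-0.58  0.84] F panel [-1.5  0.2  3.1] M panel [-0.67  0.19  0.01] w 0.0522 j6 2.336
```

View pics/w10.png

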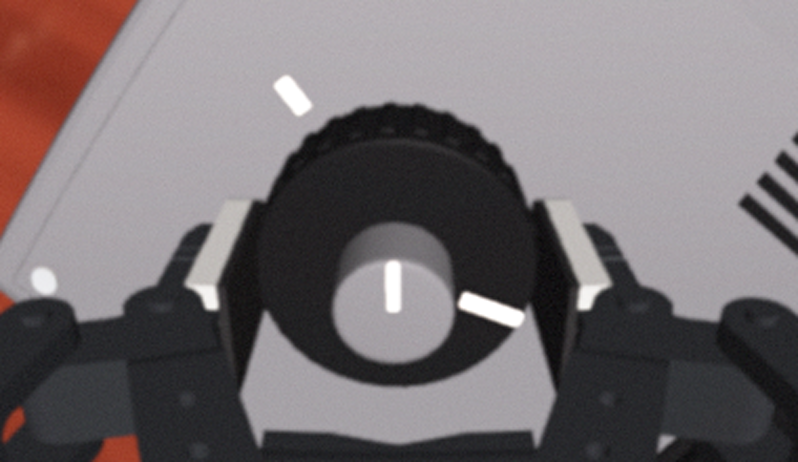

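>>> {"op": "step_arm", "data": {"steps": "0 0 0 0 0 0; 0 0 0 0 0 0; 0 0 0 0 0 0; 0 0 0 0 0 0", "jaw": 1}}

```text
clock: 7.53
ee_pos: [0.5888, -0.0693, 0.077]
eef_rot: [2.943, -0.3, 0.555]
contact_force: [0.5, 0.3, 1.0]
grip_width: 0.0857
```

```bash
python3 st.py; python3 look.py w11
```

```text
t 7.53 local off dial(77.7,50.3): [ 0.96 -0.49 12.93] rotz 2.49 tilt deg [-0.58  0.78] F panel [0.8 0.4 0.8] M panel [-0.03  0.28  0.03] w 0.0857 j6 2.335
```

View pics/w11.png

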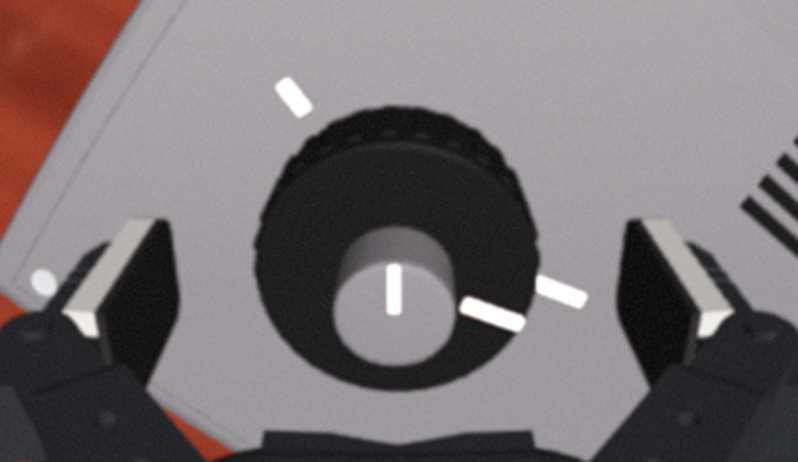

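>>> {"op": "step_arm", "data": {"steps": "0 0 -0.010 0 0 0; 0 0 -0.020 0 0 0; 0 0 -0.025 0 0 0; 0 0 -0.025 0 0 0; 0 0 -0.020 0 0 0"}}

```text
clock: 8.0
ee_pos: [0.5503, -0.0671, 0.1716]
eef_rot: [2.95, -0.295, 0.554]
contact_force: [1.0, -0.3, 0.7]
grip_width: 0.0852
```

```bash
python3 st.py; python3 look.py w12; python3 go.py 93 -59.7 90 1.57
```

```text
t 8.0 local off dial(77.7,50.3): [ -3.04   1.22 114.98] rotz 2.49 tilt deg [-0.13  0.69] F panel [ 1.2 -0.1  0.3] M panel [-0.03  0.26  0.03] w 0.0852 j6 2.316
8.05 [-0.317  0.126 -0.483  0.621  0.095  2.316] F [2.  0.3 5.5] w 0.0857
target [ 0.563  -0.1797  0.1496]
left mm [  12.3 -112.4  -25.5] tool [-54.1  98.1  29.7] rot [  0.7   0.5 -52.7] N 8
-0.0068 0.0123 0.0037 0.1 0.1 -6.6; -0.0081 0.0114 0.0037 0.1 0.1 -6.6; -0.0094 0.0104 0.0037 0.1 0.1 -6.6; -0.0105 0.0093 0.0036 0.1 0.1 -6.6; -0.0115 0.0080 0.0036 0.1 0.1 -6.6; -0.0124 0.0066 0.0036 0.1 0.1 -6.6; -0.0131 0.0052 0.0036 0.1 0.1 -6.6; -0.0136 0.0036 0.0035 0.1 0.1 -6.6
```

View pics/w12.png

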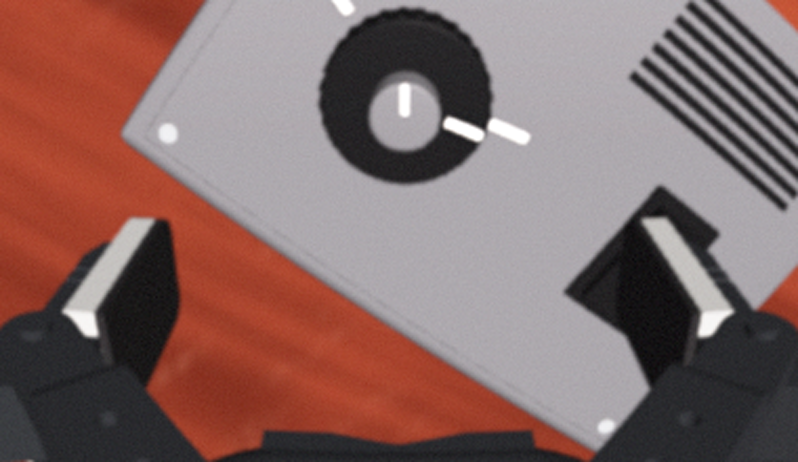

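```bash
python3 - <<'E'
from h import *
import pickle
d=pickle.load(open("w12.pkl","rb"));X,o=frame();W=lambda l:o+X@(np.array(l)/1e3)
for n,u,h in (("knob",(404.5,115),38),("ringmark",(484,136),24),("innermark",(404,86),38),("talkfar",(528,139),0)):
    u=(np.array(u)+.5)/2.1-.5+[130,180]
    l=least_squares(lambda l:(projf(d,W([l[0],l[1],h]))-u).ravel(),[78,50]).x
    v=l-[77.7,50.3]; print(n,l.round(1),np.hypot(*v).round(1),np.rad2deg(np.arctan2(v[1],v[0])).round(1))
E
```

```text
knob [79.6 51.4] 2.2 29.2
ringmark [85.7 24.8] 26.7 -72.6
innermark [86.3 56.7] 10.8 36.6
talkfar [89.2  4.4] 47.3 -75.9
```

>>> {"op": "step_arm", "data": {"steps": "-0.007 0.012 0.002 0 0 -6.6; -0.008 0.011 0.002 0 0 -6.6; -0.009 0.010 0.003 0 0 -6.6; -0.010 0.009 0.003 0 0 -6.6; -0.011 0.008 0.003 0 0 -6.6", "jaw": -1}}

```text
clock: 8.47
ee_pos: [0.5568, -0.136, 0.1715]
eef_rot: [2.806, -0.14, 1.148]
contact_force: [0.6, -0.6, -0.4]
grip_width: 0.0256
```

```bash
python3 go.py 93 -59.7 90 1.57
```

```text
8.47 [-0.451  0.16  -0.452  0.623  0.142  1.59 ] F [ 0.6 -0.6 -0.4] w 0.0256
target [ 0.563  -0.1797  0.1496]
left mm [  6.3 -43.8 -21.9] tool [-40.1  16.9  23.4] rot [  1.    0.6 -18.4] N 3
-0.0134 0.0056 0.0078 0.3 0.2 -6.1; -0.0139 0.0042 0.0077 0.3 0.2 -6.1; -0.0143 0.0028 0.0076 0.3 0.2 -6.1
```

>>> {"op": "step_arm", "data": {"steps": "-0.014 0.006 0.007 0.3 0.2 -6.1; -0.014 0.005 0.007 0.3 0.2 -6.1; -0.014 0.004 0.007 0.3 0.2 -6.1; 0 0 0 0 0 0"}}

```text
clock: 8.8
ee_pos: [0.5644, -0.1848, 0.154]
eef_rot: [2.791, -0.033, 1.475]
contact_force: [0.1, 0.2, -0.6]
grip_width: 0.0002
```

```bash
python3 go.py 93 -59.7 40 1.57; python3 - <<'E'
from cell import *
import cv2,pickle
d=get_image("wrist"); pickle.dump(d,open("v1.pkl","wb")); cv2.imwrite("pics/v1.png",d["color"][:,:,::-1])
E
```

```text
8.8 [-0.537  0.222 -0.416  0.626  0.176  1.163] F [ 0.1  0.2 -0.6] w 0.0002
target [ 0.5801 -0.1797  0.1026]
left mm [ 15.7   5.1 -51.4] tool [ 4.8 -3.5 53.7] rot [0.2 0.1 1.3] N 2
0.0024 -0.0017 0.0268 0.1 0.0 0.6; 0.0024 -0.0017 0.0268 0.1 0.0 0.6
```

View pics/v1.png

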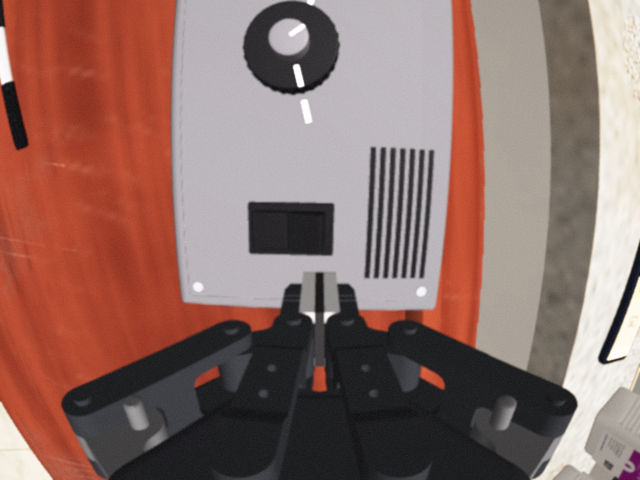

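```bash
python3 dial.py v1.pkl 289 229 8.5; python3 dial.py v1.pkl 249.5 229 7;python3 dial.py v1.pkl 332 229 5;  python3 dial.py v1.pkl 289 37 38; python3 st.py
```

```text
local [ 78.6 -60. ]
local [ 53.4 -61. ]
local [105.4 -60.4]
local [79.2 50. ]
t 8.85 local off dial(77.7,50.3): [  18.54 -113.63   94.22] rotz 1.554 tilt deg [-0.21  0.06] F panel [-1.3  0.6  1.1] M panel [-0.05  0.31  0.  ] w 0.0003 j6 1.171
```

>>> {"op": "step_arm", "data": {"steps": "0.002 -0.001 0.020 0 0 0; 0.002 -0.001 0.020 0 0 0; 0.001 0 0.013 0 0 0; 0 0 0 0 0 0"}}

```text
clock: 9.18
ee_pos: [0.5816, -0.1768, 0.1061]
eef_rot: [2.788, -0.04, 1.455]
contact_force: [-1.1, 0.8, -0.4]
grip_width: 0.0
```

```bash
python3 go.py 93 -60 28 1.57; python3 look.py v2
```

```text
9.18 [-0.506  0.286 -0.477  0.491  0.167  1.214] F [-1.1  0.8 -0.4] w 0.0
target [ 0.5842 -0.18    0.0913]
left mm [  2.6  -3.2 -14.7] tool [-3.5 -2.3 14.7] rot [0.4 0.1 0.1] N 1
-0.0035 -0.0023 0.0147 0.4 0.1 0.1
```

View pics/v2.png

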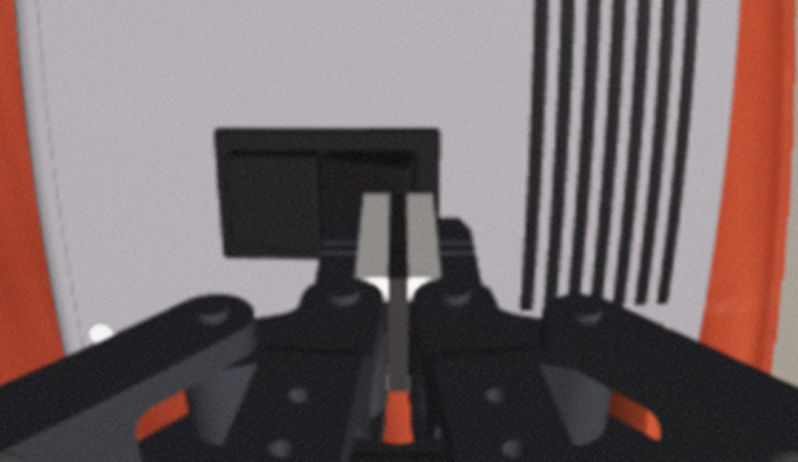

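>>> {"op": "step_arm", "data": {"steps": "-0.003 -0.001 0.008 0.3 0 0; -0.001 -0.001 0.008 0 0 0; 0 0 0 0 0 0"}}

```text
clock: 9.48
ee_pos: [0.5854, -0.1803, 0.0931]
eef_rot: [2.79, -0.039, 1.453]
contact_force: [-0.7, -0.2, -0.1]
grip_width: 0.0001
```

```bash
python3 go.py 93 -60 17 1.57; python3 st.py
```

```text
9.48 [-0.508  0.308 -0.485  0.464  0.166  1.214] F [-0.7 -0.2 -0.1] w 0.0001
target [ 0.588 -0.18   0.081]
left mm [  2.6   0.2 -12.1] tool [ 0.1 -1.8 12.2] rot [ 0.3  0.2 -0. ] N 1
0.0001 -0.0018 0.0122 0.3 0.2 -0.0
t 9.48 local off dial(77.7,50.3): [  16.99 -110.34   29.24] rotz 1.571 tilt deg [-0.3   0.18] F panel [-0.6 -0.3  0.1] M panel [-0.03  0.35 -0.09] w 0.0001 j6 1.214
```

>>> {"op": "step_arm", "data": {"steps": "0 -0.001 0.004 0 0 0; 0 0 0.003 0 0 0; 0 0 0.002 0 0 0"}}

```text
clock: 9.73
ee_pos: [0.5893, -0.1812, 0.0863]
eef_rot: [2.785, -0.038, 1.452]
contact_force: [-0.7, -0.4, 0.1]
grip_width: 0.0
```

```bash
python3 st.py
```

```text
t 9.73 local off dial(77.7,50.3): [  18.5  -111.06   21.53] rotz 1.571 tilt deg [-0.59  0.25] F panel [-0.6 -0.5  0.3] M panel [-0.06  0.32 -0.03] w 0.0 j6 1.218
```

>>> {"op": "step_arm", "data": {"steps": "0 -0.003 0.001 0 0 0; 0 -0.002 0.002 0 0 0; 0 0 0.001 0 0 0"}}

```text
clock: 9.98
ee_pos: [0.5866, -0.1809, 0.0821]
eef_rot: [2.782, -0.038, 1.452]
contact_force: [-14.7, 3.7, 30.9]
grip_width: 0.0003
```

```bash
python3 st.py; python3 look.py v3
```

```text
t 9.98 local off dial(77.7,50.3): [  14.52 -111.28   18.44] rotz 1.572 tilt deg [-0.78  0.28] F panel [-3.7  3.2 34.1] M panel [ 0.5   1.34 -0.04] w 0.0003 j6 1.216
```

View pics/v3.png

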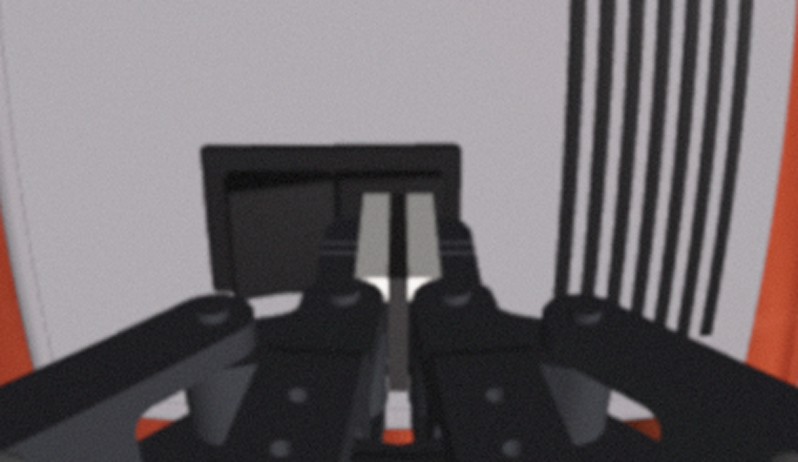

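>>> {"op": "step_arm", "data": {"steps": "0 0 -0.006 0 0 0; 0 0 -0.015 0 0 0; 0 0 -0.025 0 0 0; 0 0 -0.030 0 0 0; 0 0 -0.030 0 0 0"}}

```text
clock: 10.45
ee_pos: [0.5448, -0.1784, 0.1785]
eef_rot: [2.791, -0.042, 1.451]
contact_force: [1.2, 0.4, 0.0]
grip_width: 0.0003
```

>>> {"op": "step_arm", "data": {"steps": "0 0 -0.030 0 0 0; 0 0 -0.030 0 0 0; 0 0 0 0 0 0"}}

```text
clock: 10.7
ee_pos: [0.5218, -0.1782, 0.2418]
eef_rot: [2.787, -0.04, 1.451]
contact_force: [1.2, -1.3, 0.6]
grip_width: -0.0002
```

```bash
python3 st.py; python3 - <<'E'
from cell import *
import cv2,pickle
d=get_image("wrist"); pickle.dump(d,open("v4.pkl","wb")); cv2.imwrite("pics/v4.png",cv2.resize(d["color"][40:300,140:480,::-1],None,fx=2.3,fy=2.3,interpolation=cv2.INTER_CUBIC))
d=get_image("scene"); cv2.imwrite("pics/s4.png",cv2.resize(d["color"][180:380,220:480,::-1],None,fx=3,fy=3,interpolation=cv2.INTER_CUBIC))
E
```

```text
t 10.7 local off dial(77.7,50.3): [   7.91 -109.37  190.8 ] rotz 1.573 tilt deg [-0.45  0.19] F panel [ 1.5 -1.1  0.2] M panel [-0.    0.22 -0.  ] w -0.0002 j6 1.155
```

View pics/v4.png

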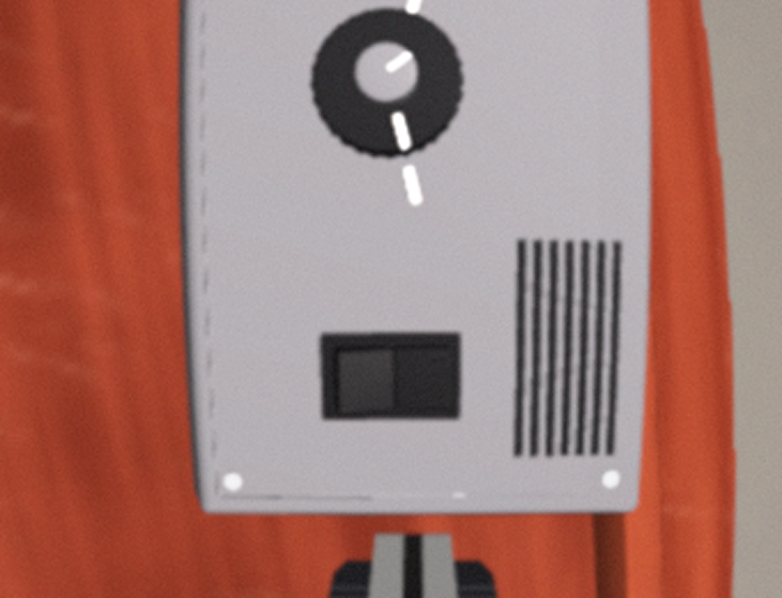

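View pics/s4.png

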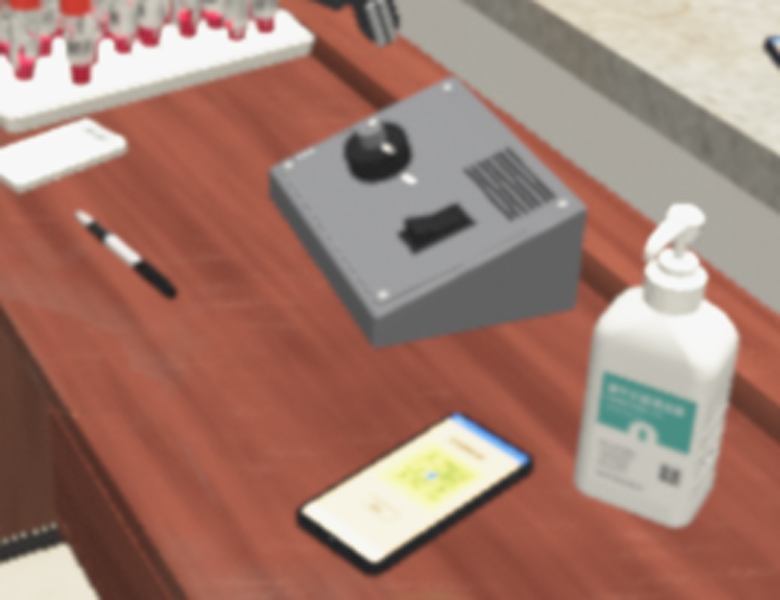

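```bash
python3 - <<'E'
from cell import *
from h import *
import cv2
a=cv2.imread("pics/a_scene.png").astype(int); b=get_image("scene")["color"][:,:,::-1].astype(int)
d=np.abs(a-b).max(2)
for n,(x,y,w,h) in dict(bottle=(405,240,70,120),phone=(315,315,90,60),pen=(245,248,40,35),pad=(250,215,15,20)).items(): print(n,d[y:y+h,x:x+w].mean().round(1),(d[y:y+h,x:x+w]>60).mean().round(3))
print(finish_job())
E
```

```text
bottle 3.2 0.0
phone 1.8 0.0
pen 1.9 0.0
pad 1.8 0.0
the job is handed in; nothing more can be done
None
```

I completed both steps, ring first and then the rocker, and handed the job in at about 10.8 s of the 48 s. `finish_job()` gives no verdict, so this rests on my own checks.

**What I did**
- I gripped the ring by its side and pressed it 5.1 mm to its hard stop. I then turned it about 2.73 rad clockwise without slip, let it rise 4.4 mm while still gripped, and opened the jaws.
- With the jaws shut I pushed the far end of the rocker down, then backed off to about 190 mm above the panel.

**Last checks**
- **Ring:** its pointer lines up with the long talk mark. That puts it at about 2.7 to 2.8 rad.
- **Ring height:** it rose 4.4 mm in the grip and looked a little higher once released. I did not measure its final height separately.
- **Inner knob:** its mark read 35.3° before and 36.6° after turning the ring. The difference is within measurement error and well under the 2 mm limit. A last picture shows it unchanged.
- **Rocker:** the last pictures show the near end raised and the far end down.
- **Other objects:** bottle, phone, pen and the visible edge of the label pad show no change from the first scene picture.
- **Robot:** the arm was clear of everything, with about zero contact force.

**Disagreements and peak forces**
- The camera views differed by 1 to 3 mm on the dial position. I averaged them and refined the result with the wrist camera.
- Pressing the ring briefly reached 77 N at the wrist, and the rocker push reached 34 N. Both are below the 120 N wrist limit and were taken by the fingers.

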